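# Check the hand brake of the engraver's turntable

## Task

Check the hand brake of the engraving turntable: with the backs of the fingers, press the brake lever in from its outer side towards the fixed grip bar until it stops short of the bar, and keep it against its stop for about two seconds. Then ease it back out with the fingers, without letting it snap back, and leave it fully out with the hand clear. Only push on the lever, firmly but without straining it: do not hook or grip it, do not touch the bar, and leave the things lying around where they are.

Things in the scene. Friction and masses are not known exactly. Their poses are not given: they have to be found in the camera images.
- stand: grey cast-iron turntable bolted to the bench (fixed): foot 156 mm across, column, bracket on its -y side, and on top a black pitch bowl 140 mm across, rim 196 mm and top 206 mm above the bench. Origin: centre of its underside on the bench. Its own -y axis points out along the bar; its own -x is the lever's side, +x the side beyond the bar.
- bar: fixed round grip bar (black rubber, 24 mm thick, steel ends, end knob 30 mm) level at 90 mm above the bench, running 190 mm along its own -y from its origin, which lies on its centre line at the bracket. Axes parallel to the stand's. Not to be touched.
- lever_hinge (a point): brake lever, a plain aluminium blade 10 mm thick (own x), 22 mm high (79 to 101 mm above the bench), running along its own -y to a 24 mm ball centred 152 mm out. This point: on its vertical hinge axis, 90 mm above the bench. Own -x is its outer side, to press on; +x, towards the bar, is the pressing direction. It splays 0.30 rad from the bar at rest, 0.03 at its stop, then 20 mm clear of the bar.
- lever_face (a point): point in the middle of the blade's outer face (own x -5 mm, y -110 mm from lever_hinge), 90 mm above the bench; moves with the lever, axes as lever_hinge. A good place to press.
- brake_lever (a joint): angle of the lever in rad: 0 fully out (a spring holds it there), growing as it is pressed in towards the bar (counter-clockwise from above), firm stop at 0.27. Spring torque 0.25 N m at 0 rising to 0.74 N m at the stop, that is about 2.5 to 7 N at lever_face; beyond it the stop is rigid. Let go, it snaps back by itself.
- jar: closed glass jar with metal lid, 68 mm wide, 95 mm high, loose, standing on the bench beyond the bar or beside the turntable; origin at the centre of its underside. Leave alone.
- tape_roll: amber roll of tape lying flat, 90 mm wide, 25 mm high, loose, on the bench beyond the bar or beside the turntable; origin at the centre of its underside. Leave alone.
- oil_bottle: small green bottle with white cap, 48 mm wide, 85 mm high, loose, standing on the bench beyond the bar or beside the turntable; origin at the centre of its underside. Leave alone.
- chasing_hammer: small hammer lying on the bench on the lever's side of the turntable, about 200 mm long along its own x, under 40 mm high, loose; origin near the middle of its underside. Leave alone.

How it is judged:
By the outcome, as a careful person would: the job done as asked, in the order asked, and still so for the second after the job is handed in, with the robot touching nothing.
It also fails if it takes over 48 s, if anything falls off the work surface, if the arm or the gripper's body presses on something with over 40 N, if the wrist force passes 120 N, or if a joint passes its speed limit or range.

## Robot

A 6-joint arm with a two-finger parallel gripper is mounted at the origin on the work surface. World frame = base frame: x ahead of the robot, y to its left, z up, the work surface at z = 0. Lengths are in m, angles in rad, forces in N, time in s.
With the tool pointing down it reaches from about 0.375 to 0.975 m from the base axis. Payload 3.8 kg.
Tool frame: the origin (TCP) lies at the very end of the fingers, on their centre line; the grasp point (between the pads) lies 19 mm behind it; z points along the fingers, y is the line along which they close (so a half turn about z gives the same grasp; the last joint's range is limited). The gripper opens to 85 mm and grips with 20 to 120 N. Pads are 22 mm wide; open, the fingers measure 114 mm over their backs; the gripper's body (76 mm by 85 mm) begins 54 mm behind the grasp point. The pads swing forward as they close: fully open they stand 13 mm farther back than shut.
Start: joints at [-1.26, 0.264, 1.604, -0, 1.274, -0.037], TCP at [0.23, -0.635, 0.231] pointing down, gripper open.
Joint ranges: [-2.63, 2.63], [-0.94, 2.18], [0.31, 2.57], [-1.31, 4.45], [0, 2.66], [-2.55, 2.55]. Speed limits (rad/s): [2.57, 2.57, 3.14, 3.14, 3.14, 3.14].

## Interface

Orientations are given as a rotation vector (axis times angle).
In Python, from workcell import read_state, read_camera, calibration, finish_job gives the robot as it stands.
- The arm moves only by the tool step_arm, never from a script. Its argument "commands" is a list of rows, each an object of numbers: "fingers": the gripper's target within -1 to 1 (shut at 1, half-way at 0, fully open at -1); "dx", "dy", "dz": the shift along the tool's x, y, z in m; "roll": the turn about the tool's z in degrees. In form: [{"fingers": .., "dx": .., "dy": .., "dz": .., "roll": ..}, ...]. A call has 1 to 8 rows; each row is the pose to reach, as a shift and turn from the pose commanded when the call began, along the tool's axes at that moment; what a row does not reach only later rows make up. A row lasts 1/8 s, in which the tool goes at most 62.5 mm and 10.7 degrees, less where a joint would pass 70% of its speed; a pose out of reach is approached as far as the arm can. A call with a gripper value outside its range is refused whole. The fingers move at their own pace and stop on an object; "squeeze" is the grip in N (left out, the last holds). Time passes only in rows, so rows that repeat a pose let the fingers close. It gives the time, the measured TCP pose, the force, the opening and the grip force at its end, in the units of the state.
- read_state(): the state, without advancing time (a new reading comes with each control period).
- read_camera(name): name is "side" or "top"; returns (picture, depth): 384x512x3 uint8, blue, green, red; 384x512 float32, m along the optical axis (not along the pixel's ray), 0 where there is no reading.
- calibration(name): a dict with "intrinsics" (3x3 intrinsics, pixels), "k1" (the pictures are not rectified: a ray, as slopes to the right and down, at radius r is drawn at 1 + k1 r^2 times it, then the intrinsics apply), "world_to_cam" (4x4, takes a point from world to camera coordinates). Camera axes: x right, y up, looking along -z (the intrinsics and any distortion apply to the point x, -y, -z); pixel columns grow to the right and rows downward; lengths in m; the calibration is good to about 2 mm. A picture is of the moment at which its call begins. calibration takes no time and is no camera call.
- finish_job(): hands the job in; it is judged then, once.
The state is a dict: "time": time; "q": joint angles; "joint_vel": joint speeds; "joint_torque": joint torques, N m; "tool_pos": TCP position; "tcp_rot": TCP orientation; "wrist_force": force on the tool from outside, world axes, zero at the start; "torque": the same for the moment, N m; "width": opening from 0.0 (shut) to 1.0 (fully open); "grip_force": force on a finger pad.
Only numpy, scipy, OpenCV 4.12 (cv2) and the standard library are available. Lean on these libraries where they do the work, as an engineer would, in place of code of your own. Each camera call takes 0.05 s, during which the arm holds its last target. There are 200 camera calls.

## Working session

There is one attempt and no reset: what is moved stays moved. The work goes in short steps, Python scripts to look and compute and a tool call to move; the robot and the scene stay as the last step left them, time stands still between calls to the robot, and variables do not carry over. Pictures are saved under pics/ and viewed, at most 10 in all, crops included, and the job is handed in when it is done.

Besides the shell and the picture viewer there is one more tool, called after "Call:" as name(argument=value, ...), one argument or row to a line, values as JSON. step_arm: Moves the arm, as the interface text tells. Its arguments: {"type":"object","properties":{"commands":{"type":"array","items":{"type":"object","properties":{"fingers":{"type":"number"},"dx":{"type":"number"},"dy":{"type":"number"},"dz":{"type":"number"},"roll":{"type":"number"}}}},"squeeze":{"type":"number"}},"required":["commands"]}

```bash
mkdir -p pics; cat > h.py <<'E'
import numpy as np,cv2
from workcell import *
def cloud(name,depth):
    c=calibration(name);K=np.array(c["intrinsics"]);k1=c["k1"];W=np.linalg.inv(np.array(c["world_to_cam"]))
    v,u=np.mgrid[:384,:512].astype(float)
    x=(u-K[0,2])/K[0,0];y=(v-K[1,2])/K[1,1];rd=np.hypot(x,y);r=rd.copy()
    for _ in range(20): r=rd/(1+k1*r*r)
    s=np.where(rd>0,r/np.maximum(rd,1e-9),1);x=x*s;y=y*s
    P=np.stack([x*depth,-y*depth,-depth,np.ones_like(depth)],-1)@W.T
    P=P[...,:3];P[depth<=0]=np.nan
    return P
E
python3 - <<'E'
from h import *
s=read_state();print({k:np.round(v,3) for k,v in s.items()})
for n in("top","side"):
    p,d=read_camera(n);cv2.imwrite(f"pics/{n}0.png",p);np.save(n+"_d.npy",d);np.save(n+"_p.npy",p)
    print(np.round(np.linalg.inv(np.array(calibration(n)["world_to_cam"])),3))
E
```

```text
{'time': np.float64(0.0), 'q': array([-1.26 ,  0.265,  1.605, -0.   ,  1.274, -0.037]), 'joint_vel': array([ 0.001,  0.   , -0.001, -0.002,  0.001,  0.   ]), 'joint_torque': array([-0.0000e+00, -5.1511e+01, -3.6731e+01, -0.0000e+00,  1.3000e-02,
        0.0000e+00]), 'tool_pos': array([ 0.23 , -0.634,  0.23 ]), 'tcp_rot': array([-3.092e+00, -5.430e-01,  1.000e-03]), 'wrist_force': array([ 0.498, -0.865, -0.392]), 'torque': array([-0.004,  0.009, -0.005]), 'grip_force': np.float64(0.0), 'width': np.float64(0.999)}
[[-0.02   0.986 -0.168  0.448]
 [-0.999 -0.015  0.028  0.149]
 [ 0.025  0.168  0.985  0.851]
 [ 0.     0.     0.     1.   ]]
[[ 0.906  0.323 -0.272  0.295]
 [-0.423  0.691 -0.586 -0.465]
 [-0.002  0.646  0.763  0.865]
 [ 0.     0.     0.     1.   ]]
```

View pics/top0.png

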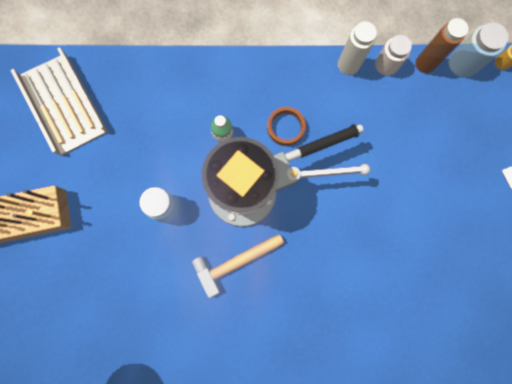

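View pics/side0.png

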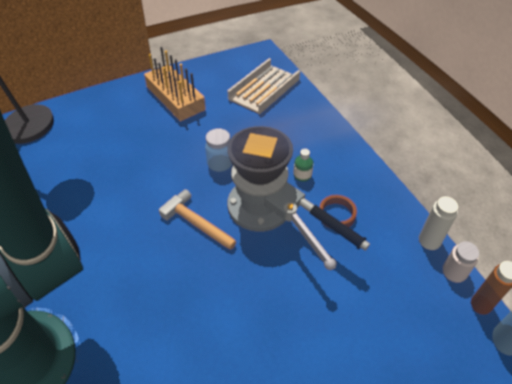

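The top view shows the bar from about (285,157) to (360,129), the lever from its hinge at (294,174) to its ball at (366,169), and the hammer at (240,262). The lever's outer side faces the robot (-x, down in the picture).

```bash
python3 - <<'E'
from h import *
for n in("top","side"):
    P=cloud(n,np.load(n+"_d.npy"));np.save(n+"_P.npy",P)
    p=np.load(n+"_p.npy")
    print(n)
    if n=="top":
        pts=[(294,174),(300,174),(310,173),(320,172.5),(330,172),(340,171),(350,170),(358,170),(366,169),(285,157),(300,152),(320,144),(340,137),(360,129),(240,175),(282,240),(210,285)]
    else: pts=[(292,208),(300,220),(310,234),(320,250),(331,263),(300,198),(320,212),(340,228),(364,244)]
    for u,v in pts: print(u,v,np.round(P[int(round(v)),int(u)],4))
P=np.load("top_P.npy")
# column-wise band z 0.07..0.115
m=(P[...,2]>.07)&(P[...,2]<.12)
for u in range(292,372,6):
    vs=np.where(m[100:200,u])[0]+100; print(u,[(v,*np.round(P[v,u],3)) for v in vs])
E
```

```text
top
294 174 [0.6174 0.0531 0.1122]
300 174 [0.6198 0.0392 0.101 ]
310 173 [0.6211 0.0187 0.1029]
320 172.5 [ 0.6233 -0.0025  0.1013]
330 172 [ 0.6231 -0.0234  0.101 ]
340 171 [ 0.6244 -0.0438  0.1033]
350 170 [ 0.6261 -0.0645  0.104 ]
358 170 [ 0.6264 -0.0818  0.1018]
366 169 [ 0.628  -0.0983  0.1028]
285 157 [0.6555 0.0696 0.1046]
300 152 [0.6669 0.0374 0.101 ]
320 144 [ 0.683  -0.0049  0.1033]
340 137 [ 0.6983 -0.0483  0.1017]
360 129 [ 0.7166 -0.0929  0.0981]
240 175 [0.5959 0.1615 0.2037]
282 240 [0.4883 0.0737 0.0235]
210 285 [0.3949 0.2322 0.026 ]
side
292 208 [0.6236 0.0462 0.111 ]
300 220 [0.6277 0.0167 0.1017]
310 234 [ 0.6282 -0.0249  0.1035]
320 250 [ 0.628  -0.0668  0.1014]
331 263 [ 0.6314 -0.1037  0.1033]
300 198 [0.6556 0.0679 0.1044]
320 212 [0.6749 0.0146 0.1059]
340 228 [ 0.6933 -0.0378  0.1021]
364 244 [ 0.7187 -0.0919  0.0985]
292 [(np.int64(151), np.float64(0.67), np.float64(0.054), np.float64(0.097)), (np.int64(152), np.float64(0.668), np.float64(0.054), np.float64(0.098)), (np.int64(153), np.float64(0.666), np.float64(0.054), np.float64(0.099)), (np.int64(154),
[... 17171 characters left out ...]
095), np.float64(0.102)), (np.int64(167), np.float64(0.633), np.float64(-0.095), np.float64(0.101)), (np.int64(168), np.float64(0.63), np.float64(-0.095), np.float64(0.102)), (np.int64(169), np.float64(0.628), np.float64(-0.094), np.float64(0.103)), (np.int64(170), np.float64(0.626), np.float64(-0.094), np.float64(0.102)), (np.int64(171), np.float64(0.624), np.float64(-0.094), np.float64(0.102)), (np.int64(172), np.float64(0.622), np.float64(-0.095), np.float64(0.1)), (np.int64(173), np.float64(0.621), np.float64(-0.095), np.float64(0.097)), (np.int64(174), np.float64(0.62), np.float64(-0.096), np.float64(0.093))]
370 [(np.int64(169), np.float64(0.63), np.float64(-0.109), np.float64(0.094))]
```

```bash
cat >> h.py <<'E'
from scipy.spatial.transform import Rotation as R
def shift(target,ang,pos=None,rot=None):
    """tool shift (mm) and roll (deg) from given/current pose to world target with tool y at world angle ang (rad)"""
    s=read_state();p=s["tool_pos"] if pos is None else pos;M=R.from_rotvec(s["tcp_rot"] if rot is None else rot)
    m=M.as_matrix();d=M.inv().apply(np.array(target)-p)
    a=np.arctan2(m[1,1],m[0,1]);r=-np.degrees(ang-a);return np.round(d*1e3,1),round((r+180)%360-180,2)
E
python3 - <<'E'
from h import *
res=[]
for n in("top","side"):
    P=np.load(n+"_P.npy").reshape(-1,3)
    m=(P[:,2]>.097)&(P[:,2]<.107)&(P[:,1]>-.08)&(P[:,1]<.025)&(P[:,0]>.60)&(P[:,0]<.65)
    Q=P[m]; f=np.polyfit(Q[:,1],Q[:,0],1); print(n,m.sum(),Q[:,2].mean(),"slope",-f[0],"x at y=-.055",np.polyval(f,-.055))
    b=(P[:,2]>.1005)&(P[:,1]>-.07)&(P[:,1]<.03)&(P[:,0]>.65)&(P[:,0]<.73)&(P[:,2]<.106)
    g=np.polyfit(P[b][:,1],P[b][:,0],1);print("bar slope",-g[0],"x at -.055",np.polyval(g,-.055))
    k=(P[:,2]>.085)&(P[:,2]<.104)&(P[:,1]<-.09)&(P[:,0]<.65)&(P[:,0]>.60);print("ball",P[k].min(0),P[k].max(0))
E
```

```text
top 248 0.10138117669117121 slope 0.07089189642467203 x at y=-.055 0.6274517628523805
bar slope 0.3863045666384004 x at -.055 0.7049685624726264
ball [ 0.6194529  -0.10945021  0.09126527] [ 0.64036685 -0.09017285  0.1033197 ]
side 246 0.10251023401957347 slope 0.0784466656615671 x at y=-.055 0.6289831765478129
bar slope 0.37393184455228856 x at -.055 0.7051935658044977
ball [ 0.62180746 -0.11046166  0.0892891 ] [ 0.64371666 -0.09037691  0.10391806]
```

```bash
python3 -c "
from h import *
print(shift((.56,-.06,.22),.07))"
```

```text
(array([ 506. , -427.1,   11. ]), np.float64(-74.09))
```

Call:
step_arm(
  commands=[
    {"fingers": 1, "dx": 0.06, "dy": -0.05, "dz": 0, "roll": -9},
    {"fingers": 1, "dx": 0.506, "dy": -0.427, "dz": 0.01, "roll": -74},
    {"fingers": 1, "dx": 0.506, "dy": -0.427, "dz": 0.01, "roll": -74},
    {"fingers": 1, "dx": 0.506, "dy": -0.427, "dz": 0.01, "roll": -74},
    {"fingers": 1, "dx": 0.506, "dy": -0.427, "dz": 0.01, "roll": -74},
    {"fingers": 1, "dx": 0.506, "dy": -0.427, "dz": 0.01, "roll": -74},
    {"fingers": 1, "dx": 0.506, "dy": -0.427, "dz": 0.01, "roll": -74},
    {"fingers": 1, "dx": 0.506, "dy": -0.427, "dz": 0.01, "roll": -74},
  ],
  squeeze=20,
)

```text
time: 1.1
tool_pos: [0.4799, -0.1993, 0.2237]
tcp_rot: [-2.142, -2.298, 0.0]
wrist_force: [1.6, -1.1, 0.1]
width: -0.002
grip_force: 0.0
```

```bash
python3 -c "
from h import *
print(shift((.56,-.06,.22),.07),read_state()['wrist_force'])"
```

```text
(array([133.4,  89.7,   3.7]), np.float64(0.01)) [ 1.55055525 -1.08252842  0.09524318]
```

Call:
step_arm(
  commands=[
    {"fingers": 1, "dx": 0.055, "dy": 0.037, "dz": 0},
    {"fingers": 1, "dx": 0.1, "dy": 0.067, "dz": 0},
    {"fingers": 1, "dx": 0.128, "dy": 0.086, "dz": 0},
    {"fingers": 1, "dx": 0.128, "dy": 0.086, "dz": 0},
    {"fingers": 1, "dx": 0.128, "dy": 0.086, "dz": 0},
  ],
)

```text
invalid input
```

```bash
python3 -c "
from h import *
p,d=read_camera('top');cv2.imwrite('pics/top1.png',p);P=cloud('top',d)
s=read_state();print(s['tool_pos'],shift((.563,-.057,.070),.07),s['wrist_force'])"
```

```text
[ 0.48301114 -0.19262657  0.22355122] (array([128.5,  89.2, 154.6]), np.float64(0.17)) [1.60165213 3.28082771 0.12355398]
```

View pics/top1.png

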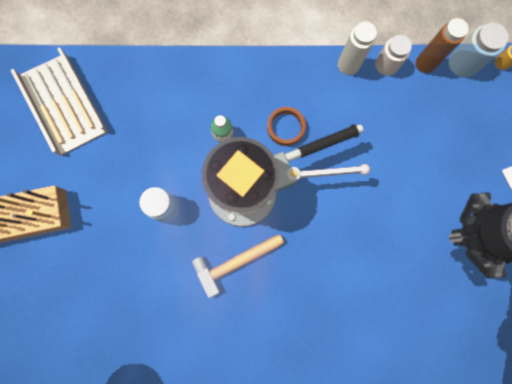

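The picture shows the gripper at (485,235), still right of the lever, and the scene is unchanged. The move was refused because its rows had no roll value, so I'm resending it with one.

Call:
step_arm(
  commands=[
    {"fingers": 1, "dx": 0.055, "dy": 0.037, "dz": 0, "roll": 0},
    {"fingers": 1, "dx": 0.1, "dy": 0.067, "dz": 0, "roll": 0},
    {"fingers": 1, "dx": 0.128, "dy": 0.086, "dz": 0, "roll": 0},
    {"fingers": 1, "dx": 0.128, "dy": 0.086, "dz": 0, "roll": 0},
    {"fingers": 1, "dx": 0.128, "dy": 0.086, "dz": 0, "roll": 0},
  ],
)

```text
time: 1.78
tool_pos: [0.5559, -0.0682, 0.2235]
tcp_rot: [-2.143, -2.296, 0.002]
wrist_force: [0.5, 0.2, -0.1]
width: -0.001
grip_force: 0.0
```

```bash
python3 -c "
from h import *
s=read_state();print(s['tool_pos'],shift((.573,-.057,.070),.07),s['wrist_force'],s['q'])"
```

```text
[ 0.55585322 -0.06818303  0.22345725] (array([ 10. ,  18.1, 153.4]), np.float64(-0.07)) [ 0.54381612  0.18167185 -0.10704179] [-1.66148471e-01  5.31906970e-02  1.86094278e+00 -6.54105933e-04
  1.22869321e+00 -2.34745382e-01]
```

Call:
step_arm(
  commands=[
    {"fingers": 1, "dx": 0.01, "dy": 0, "dz": 0.04, "roll": 0},
    {"fingers": 1, "dx": 0.01, "dy": 0, "dz": 0.09, "roll": 0},
    {"fingers": 1, "dx": 0.01, "dy": 0, "dz": 0.13, "roll": 0},
    {"fingers": 1, "dx": 0.01, "dy": 0.005, "dz": 0.153, "roll": 0},
    {"fingers": 1, "dx": 0.01, "dy": 0.015, "dz": 0.153, "roll": 0},
    {"fingers": 1, "dx": 0.01, "dy": 0.018, "dz": 0.153, "roll": 0},
    {"fingers": 1, "dx": 0.01, "dy": 0.018, "dz": 0.153, "roll": 0},
  ],
)

```text
time: 2.65
tool_pos: [0.5755, -0.0571, 0.0729]
tcp_rot: [2.143, 2.294, 0.003]
wrist_force: [0.1, -0.6, -0.5]
width: 0.001
grip_force: 0.0
```

```bash
python3 -c "
from h import *
p,d=read_camera('side');cv2.imwrite('pics/side1.png',p[130:330,180:460].repeat(2,0).repeat(2,1))
s=read_state();print(s['tool_pos'],shift((.6085,-.057,.070),.07),s['wrist_force'],s['q'])"
```

```text
[ 0.57504398 -0.05694999  0.07268375] (array([-2.3, 33.4,  2.8]), np.float64(-0.1)) [ 0.28193061 -0.55296481 -0.04985611] [-1.41786869e-01  2.29134997e-01  1.96147443e+00 -6.27489971e-05
  9.48217255e-01 -2.10010323e-01]
```

View pics/side1.png

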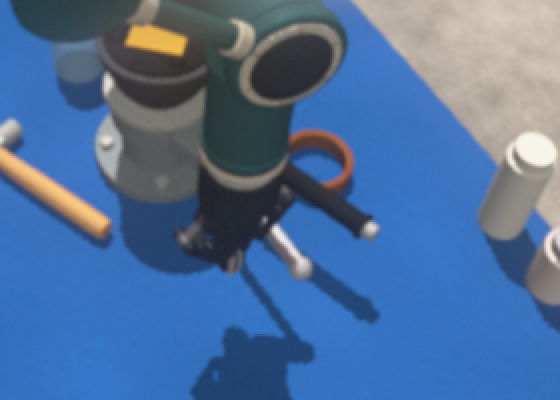

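The crop shows the closed fingertips at (235,262), just outside the lever and in line with the blade. The ball is at (300,268). Next I'll approach gently.

Call:
step_arm(
  commands=[
    {"fingers": 1, "dx": 0, "dy": 0.01, "dz": 0.002, "roll": 0},
    {"fingers": 1, "dx": 0, "dy": 0.02, "dz": 0.002, "roll": 0},
    {"fingers": 1, "dx": 0, "dy": 0.026, "dz": 0.002, "roll": 0},
    {"fingers": 1, "dx": 0, "dy": 0.029, "dz": 0.002, "roll": 0},
    {"fingers": 1, "dx": 0, "dy": 0.031, "dz": 0.002, "roll": 0},
    {"fingers": 1, "dx": 0, "dy": 0.033, "dz": 0.002, "roll": 0},
    {"fingers": 1, "dx": 0, "dy": 0.034, "dz": 0.002, "roll": 0},
  ],
)

```text
time: 3.58
tool_pos: [0.6077, -0.0542, 0.0689]
tcp_rot: [-2.144, -2.296, 0.0]
wrist_force: [-0.2, 0.3, -0.0]
width: 0.0
grip_force: 0.0
```

```bash
python3 -c "
from h import *
s=read_state();print(s['tool_pos'],s['wrist_force'],s['tcp_rot'],s['torque'])"
```

```text
[ 0.60765144 -0.05416571  0.06893138] [-0.20734334  0.33232899 -0.00253573] [-2.14398424e+00 -2.29613257e+00  1.13661299e-04] [-0.00746809  0.0133535   0.08607551]
```

Not touching yet, so I'll creep forward.

Call:
step_arm(
  commands=[
    {"fingers": 1, "dx": -0.002, "dy": 0.001, "dz": 0, "roll": 0},
    {"fingers": 1, "dx": -0.002, "dy": 0.002, "dz": 0, "roll": 0},
    {"fingers": 1, "dx": -0.002, "dy": 0.003, "dz": 0, "roll": 0},
    {"fingers": 1, "dx": -0.002, "dy": 0.004, "dz": 0, "roll": 0},
    {"fingers": 1, "dx": -0.002, "dy": 0.004, "dz": 0, "roll": 0},
  ],
)

```text
time: 4.2
tool_pos: [0.6113, -0.056, 0.0689]
tcp_rot: [-2.143, -2.296, 0.001]
wrist_force: [-2.8, -0.8, 2.1]
width: 0.0
grip_force: 1.4
```

Call:
step_arm(
  commands=[
    {"fingers": 1, "dx": -0.0004, "dy": 0.0027, "dz": 0, "roll": -1.4},
    {"fingers": 1, "dx": -0.0007, "dy": 0.0054, "dz": 0, "roll": -2.9},
    {"fingers": 1, "dx": -0.0009, "dy": 0.0082, "dz": 0, "roll": -4.3},
    {"fingers": 1, "dx": -0.0011, "dy": 0.0109, "dz": 0, "roll": -5.7},
    {"fingers": 1, "dx": -0.0012, "dy": 0.0136, "dz": 0, "roll": -7.2},
    {"fingers": 1, "dx": -0.0013, "dy": 0.0163, "dz": 0, "roll": -8.6},
    {"fingers": 1, "dx": -0.0012, "dy": 0.019, "dz": 0, "roll": -10},
    {"fingers": 1, "dx": -0.0011, "dy": 0.0218, "dz": 0, "roll": -11.5},
  ],
)

```text
time: 5.2
tool_pos: [0.6332, -0.0559, 0.0689]
tcp_rot: [-1.901, -2.501, 0.002]
wrist_force: [-5.1, -3.2, 2.7]
width: -0.002
grip_force: 3.1
```

```bash
python3 -c "
from h import *
p,d=read_camera('side');cv2.imwrite('pics/side2.png',p[130:330,180:460].repeat(2,0).repeat(2,1))
s=read_state();print(s['tool_pos'],s['wrist_force'],s['tcp_rot'],s['torque'])"
```

```text
[ 0.63357983 -0.05587217  0.06884724] [-5.74639576 -3.39050007  2.305586  ] [-1.89949970e+00 -2.50175636e+00  1.52944916e-03] [-0.46835832  0.68183937  0.03841847]
```

View pics/side2.png

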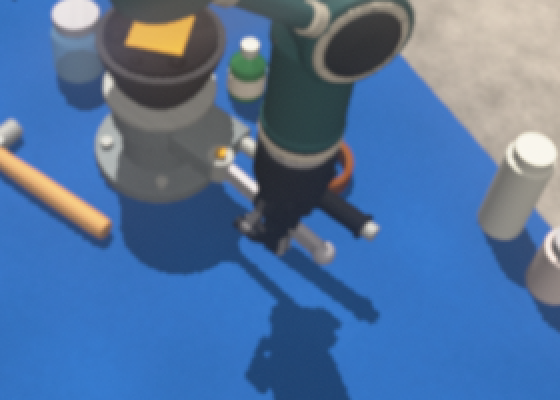

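The crop shows the lever pushed well in, with the ball at (322,250), and still a gap to the bar. The force is about 6 N, so I'll continue to the stop slowly.

Call:
step_arm(
  commands=[
    {"fingers": 1, "dx": -0.0003, "dy": 0.002, "dz": 0, "roll": -1},
    {"fingers": 1, "dx": -0.0005, "dy": 0.0038, "dz": 0, "roll": -2},
    {"fingers": 1, "dx": -0.0007, "dy": 0.005, "dz": 0, "roll": -2.7},
    {"fingers": 1, "dx": -0.0007, "dy": 0.006, "dz": 0, "roll": -3.2},
    {"fingers": 1, "dx": -0.0007, "dy": 0.006, "dz": 0, "roll": -3.2},
  ],
)

```text
time: 5.88
tool_pos: [0.639, -0.0552, 0.0688]
tcp_rot: [-1.831, -2.552, 0.002]
wrist_force: [-5.2, -4.0, 2.6]
width: 0.006
grip_force: 3.3
```

Call:
step_arm(
  commands=[
    {"fingers": 1, "dx": -0.0001, "dy": 0.001, "dz": 0, "roll": -0.5},
    {"fingers": 1, "dx": -0.0002, "dy": 0.002, "dz": 0, "roll": -1},
    {"fingers": 1, "dx": -0.0002, "dy": 0.002, "dz": 0, "roll": -1},
  ],
)

```text
time: 6.25
tool_pos: [0.6405, -0.055, 0.0688]
tcp_rot: [-1.808, -2.567, 0.004]
wrist_force: [-6.4, -4.4, 3.4]
width: -0.0
grip_force: 4.1
```

Call:
step_arm(
  commands=[
    {"fingers": 1, "dx": 0, "dy": 0.001, "dz": 0, "roll": -0.3},
    {"fingers": 1, "dx": 0, "dy": 0.001, "dz": 0, "roll": -0.3},
  ],
)

```text
time: 6.5
tool_pos: [0.6407, -0.055, 0.0688]
tcp_rot: [-1.801, -2.571, 0.006]
wrist_force: [-9.4, -5.8, 6.3]
width: 0.001
grip_force: 5.4
```

```bash
python3 -c "
from h import *
s=read_state();print(s['tool_pos'],s['wrist_force'],s['tcp_rot'])
p,d=read_camera('side');P=cloud('side',d);Q=P.reshape(-1,3);k=(Q[:,2]>.088)&(Q[:,2]<.104)&(Q[:,1]<-.08)&(Q[:,0]>.62)&(Q[:,0]<.7);print(k.sum(),Q[k].min(0),Q[k].max(0))
cv2.imwrite('pics/side3.png',p[130:330,180:460].repeat(2,0).repeat(2,1))"
```

```text
[ 0.64071725 -0.054989    0.06882677] [-9.36811036 -5.80268131  6.30042878] [-1.80063596 -2.57136658  0.00572374]
104 [ 0.66023854 -0.10239009  0.08811009] [ 0.68300702 -0.08008881  0.10351928]
```

The lever is at its stop: the force rose to 11 N with almost no motion, and the ball centre is at (0.671,-0.09) as predicted. Now I'll hold it there.

Call:
step_arm(
  commands=[
    {"fingers": 1, "dx": 0, "dy": 0.0005, "dz": 0, "roll": 0},
    {"fingers": 1, "dx": 0, "dy": 0.0005, "dz": 0, "roll": 0},
    {"fingers": 1, "dx": 0, "dy": 0.0005, "dz": 0, "roll": 0},
    {"fingers": 1, "dx": 0, "dy": 0.0005, "dz": 0, "roll": 0},
    {"fingers": 1, "dx": 0, "dy": 0.0005, "dz": 0, "roll": 0},
    {"fingers": 1, "dx": 0, "dy": 0.0005, "dz": 0, "roll": 0},
    {"fingers": 1, "dx": 0, "dy": 0.0005, "dz": 0, "roll": 0},
    {"fingers": 1, "dx": 0, "dy": 0.0005, "dz": 0, "roll": 0},
  ],
)

```text
time: 7.55
tool_pos: [0.6408, -0.055, 0.0688]
tcp_rot: [-1.8, -2.571, 0.007]
wrist_force: [-9.3, -5.3, 5.4]
width: -0.003
grip_force: 6.0
```

Call:
step_arm(
  commands=[
    {"fingers": 1, "dx": 0, "dy": 0, "dz": 0, "roll": 0},
    {"fingers": 1, "dx": 0, "dy": 0, "dz": 0, "roll": 0},
    {"fingers": 1, "dx": 0, "dy": 0, "dz": 0, "roll": 0},
    {"fingers": 1, "dx": 0, "dy": 0, "dz": 0, "roll": 0},
    {"fingers": 1, "dx": 0, "dy": 0, "dz": 0, "roll": 0},
    {"fingers": 1, "dx": 0, "dy": 0, "dz": 0, "roll": 0},
    {"fingers": 1, "dx": 0, "dy": 0, "dz": 0, "roll": 0},
    {"fingers": 1, "dx": 0, "dy": 0, "dz": 0, "roll": 0},
  ],
)

```text
time: 8.55
tool_pos: [0.6407, -0.055, 0.0688]
tcp_rot: [-1.8, -2.571, 0.007]
wrist_force: [-11.1, -5.6, 5.7]
width: 0.005
grip_force: 6.0
```

View pics/side3.png

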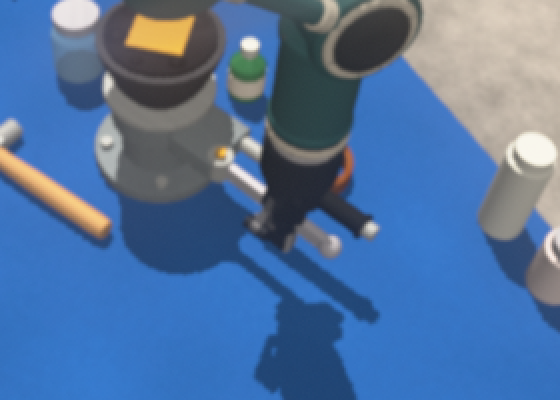

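The crop shows the ball at (332,245), with a clear gap to the bar knob at (370,230). The hold was about 2 s, so I'll ease the lever back along the same arc.

Call:
step_arm(
  commands=[
    {"fingers": 1, "dx": 0, "dy": 0, "dz": 0, "roll": 0},
    {"fingers": 1, "dx": 0.0003, "dy": -0.002, "dz": 0, "roll": 1},
    {"fingers": 1, "dx": 0.0008, "dy": -0.004, "dz": 0, "roll": 2.1},
    {"fingers": 1, "dx": 0.0012, "dy": -0.0065, "dz": 0, "roll": 3.4},
    {"fingers": 1, "dx": 0.0018, "dy": -0.009, "dz": 0, "roll": 4.8},
    {"fingers": 1, "dx": 0.0024, "dy": -0.0115, "dz": 0, "roll": 6.2},
    {"fingers": 1, "dx": 0.003, "dy": -0.0135, "dz": 0, "roll": 7.3},
    {"fingers": 1, "dx": 0.0037, "dy": -0.016, "dz": 0, "roll": 8.6},
  ],
)

```text
time: 9.55
tool_pos: [0.6265, -0.0562, 0.0688]
tcp_rot: [1.991, 2.43, -0.002]
wrist_force: [-3.9, -3.6, 1.4]
width: 0.002
grip_force: 2.4
```

Call:
step_arm(
  commands=[
    {"fingers": 1, "dx": 0.0004, "dy": -0.0022, "dz": 0, "roll": 1.2},
    {"fingers": 1, "dx": 0.0009, "dy": -0.0044, "dz": 0, "roll": 2.4},
    {"fingers": 1, "dx": 0.0013, "dy": -0.0066, "dz": 0, "roll": 3.6},
    {"fingers": 1, "dx": 0.0018, "dy": -0.0088, "dz": 0, "roll": 4.8},
    {"fingers": 1, "dx": 0.0023, "dy": -0.0108, "dz": 0, "roll": 6},
    {"fingers": 1, "dx": 0.0028, "dy": -0.0128, "dz": 0, "roll": 7},
    {"fingers": 1, "dx": 0.0032, "dy": -0.0146, "dz": 0, "roll": 7},
    {"fingers": 1, "dx": 0.0034, "dy": -0.0162, "dz": 0, "roll": 7},
  ],
)

```text
time: 10.55
tool_pos: [0.6106, -0.055, 0.0691]
tcp_rot: [2.136, 2.303, 0.002]
wrist_force: [0.8, 0.0, -0.3]
width: -0.002
grip_force: 0.0
```

Call:
step_arm(
  commands=[
    {"fingers": 1, "dx": 0, "dy": -0.002, "dz": 0, "roll": 0},
    {"fingers": 1, "dx": 0, "dy": -0.006, "dz": 0, "roll": 0},
    {"fingers": 1, "dx": 0, "dy": -0.016, "dz": 0, "roll": 0},
    {"fingers": 1, "dx": 0, "dy": -0.035, "dz": 0, "roll": 0},
    {"fingers": 1, "dx": 0, "dy": -0.055, "dz": -0.03, "roll": 0},
    {"fingers": 1, "dx": 0, "dy": -0.055, "dz": -0.08, "roll": 0},
    {"fingers": 1, "dx": 0, "dy": -0.055, "dz": -0.13, "roll": 0},
    {"fingers": 1, "dx": 0, "dy": -0.055, "dz": -0.15, "roll": 0},
  ],
)

```text
time: 11.55
tool_pos: [0.5567, -0.0599, 0.223]
tcp_rot: [2.133, 2.3, 0.006]
wrist_force: [-0.5, -0.2, 0.4]
width: -0.001
grip_force: 0.0
```

Call:
step_arm(
  commands=[
    {"fingers": 1, "dx": -0.05, "dy": -0.01, "dz": 0, "roll": 0},
    {"fingers": 1, "dx": -0.1, "dy": -0.02, "dz": 0, "roll": 0},
    {"fingers": 1, "dx": -0.15, "dy": -0.03, "dz": 0, "roll": 0},
    {"fingers": 1, "dx": -0.15, "dy": -0.03, "dz": 0, "roll": 0},
    {"fingers": 1, "dx": -0.15, "dy": -0.03, "dz": 0, "roll": 0},
  ],
)

```text
time: 12.18
tool_pos: [0.5359, -0.211, 0.2178]
tcp_rot: [-2.136, -2.301, 0.0]
wrist_force: [-0.7, -0.6, -0.3]
width: -0.002
grip_force: 0.0
```

```bash
python3 -c "
from h import *
p,d=read_camera('top');cv2.imwrite('pics/top2.png',p);P=cloud('top',d).reshape(-1,3)
m=(P[:,2]>.097)&(P[:,2]<.107)&(P[:,1]>-.08)&(P[:,1]<.025)&(P[:,0]>.60)&(P[:,0]<.65)
Q=P[m];f=np.polyfit(Q[:,1],Q[:,0],1);print(-f[0],np.polyval(f,-.055))
s=read_state();print(s['time'],s['tool_pos'],s['joint_vel'],s['wrist_force'])
o=np.load('top_p.npy');x=cv2.absdiff(p,o).max(2)[:,:400];print([ (i,j) for i,j in zip(*np.where(x>60))][:40:4])"
```

```text
0.06966426042353416 0.6273491081093092
12.225 [ 0.53616422 -0.21052265  0.21805803] [ 0.01636701 -0.00499829 -0.00470128 -0.00311261 -0.00058691 -0.00287971] [ 0.4546461   0.31135982 -0.56995076]
[]
```

View pics/top2.png

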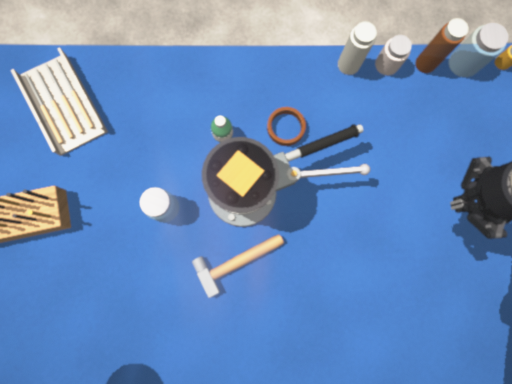

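The lever is fully out again, with its ball at (366,169) as at the start. Nothing else has moved, and the gripper is clear at (490,195).

```bash
python3 -c "
from workcell import finish_job
print(finish_job())"
```

```text
the job is handed in; nothing more can be done
None
```

I pressed the brake lever in to its stop, held it there for about 2 s at roughly 11–12 N, eased it back fully out and moved the hand clear; nothing else moved, and the job was handed in at about 12 s.

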